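Latch the slide tray in the scanner and start the scan

TASK

Load the slide scanner: with the fingertips, push its spring-loaded slide tray in by the front until it comes up against its stop, then let it go so that it springs back and latches on its catch at the scanning position, about half way. Only once the tray has latched, press the green start button fully down and let it come up again. Nothing needs to be gripped or lifted; leave the tube rack, the oil bottle and the slide box where they stand.

Things in the scene. Friction and masses are not known exactly. Their poses are not given: they have to be found in the camera images.
- station: slide scanner, fixed: white base 320 (its x) by 240 mm (its y), deck 45 mm above the table. A white optical head 100 mm wide stands over the deck from x = -30 to 160 mm, underside 177 mm, camera top 300 mm above the table; the objective under it reaches down to 108 mm. Origin: centre of the base's underside, on the table. Its x axis is the direction in which the tray is pushed in; z is up
- tray (a joint): travel of the slide tray along the scanner's x, m: 0 = fully out, as at the start; 0.060 = in, at the stop pin; 0.035 = latched. A spring drives it out (4 N at 0, 10 N at 0.060; friction 1 N, catch up to 2 N, damping 40 N per m/s). Let go before about 0.037 it runs back to 0; let go beyond that it comes back to 0.035 and stays on its catch
- tray_face (a point): centre of the tray's flat upright front face (purple pad on grey, purple stripe along its top edge), the face to push on; 38.5 mm above the table, 235 mm from the scanner's origin along its -x at travel 0; moves with the tray. It is 100 mm wide (scanner's y), from 18 to 59 mm above the table, with open bench before it; the base begins 75 mm behind it at travel 0. Behind it the tray is a slab 260 mm long, top 59 mm up
- catch (a joint): spring catch, a steel lever 75 mm long on the deck beside the tray (scanner's +y side), with a red thumb knob that would free the tray; rad: 0 = resting or engaged, about 0.1 = pushed aside while the tray's pin passes
- start_top (a point): centre of the top of the round green start button (26 mm diameter, in a grey collar 42 mm across whose top is 57 mm above the table), on the deck at the scanner's x = -125, y = -82 mm; about 67 mm above the table when up; moves with the button. Press straight down
- start (a joint): travel of the start button, m: 0 = up, 0.006 = fully down; sprung, fully down takes about 4 N
- rack: bystander, loose: black tube rack 200 by 90 mm with capped blood tubes (purple, green, blue), 100 mm high, 0.5 kg; origin at the centre of its underside, x along its length
- oil: bystander, loose: amber immersion-oil bottle, 34 mm diameter, 72 mm high; origin at the centre of its underside
- slidebox: bystander, loose: blue slide box with white lid, 90 by 62 mm, 40 mm high; origin at the centre of its underside

How it is judged:
By the outcome, as a careful person would: the job done as asked, in the order asked, and still so for the second after the job is handed in, with the robot touching nothing.
It also fails if it takes over 53 s, if anything falls off the work surface, if the arm or the gripper's body presses on something with over 40 N, if the wrist force passes 120 N, or if a joint passes its speed limit or range.

ROBOT

A 7-joint arm with a two-finger parallel gripper is mounted at the origin on the work surface. World frame = base frame: x ahead of the robot, y to its left, z up, the work surface at z = 0. Lengths are in m, angles in rad, forces in N, time in s.
With the tool pointing down it reaches from about 0.425 to 0.825 m from the base axis. Payload 3.6 kg.
Tool frame: the origin (TCP) lies at the very end of the fingers, on their centre line; the grasp point (between the pads) lies 19 mm behind it (bot.grasp_offset is the distance from the TCP to the grasp point, in m); z points along the fingers, y is the direction in which the jaws open and shut (so a half turn about z gives the same grasp; the last joint's range is limited). The gripper opens to 93 mm and grips with 3 to 60 N. Pads are 15 mm wide; open, the fingers measure 128 mm over their backs; the gripper's body (75 mm by 188 mm) begins 65 mm behind the grasp point.
Start: joints at [1.175, 0.615, -0.013, 1.423, 0.008, 1.103, -0.04], TCP at [0.235, -0.606, 0.19] pointing down, gripper open.
Joint ranges: [-3.12, 3.12], [-0.3, 2.06], [-1.34, 1.32], [0.26, 2.42], [-1.36, 4.5], [0.01, 1.98], [-2.84, 2.84]. Speed limits (rad/s): [2.79, 2.79, 3.14, 3.14, 3.14, 3.14, 3.14].

INTERFACE

Orientations are given as a rotation vector (axis times angle).
In Python, from rig import monitor, get_image, camera_params, bot gives the robot as it stands.
- The arm moves only by the shell command python3 -m handwheel 'ROWS' [FORCE]. ROWS is JSON, a list that holds one entry, the list of rows, each a list of 7 numbers: the shift along the tool's x, y, z in mm, then the turn, a rotation vector about the tool's x, y, z in rad, then the opening, from 0 (shut) to 1 (fully open). In form: [[[tx, ty, tz, wx, wy, wz, hand], ...]]. A call has 1 to 12 rows; each row shifts and turns the commanded pose from where the row before left it, along the tool's axes as they then stand; what a row does not reach is not made up. A row lasts 1/10 s, in which the tool goes at most 50 mm and 8.59 degrees, less where a joint would pass 70% of its speed; a pose out of reach is approached as far as the arm can. A call is refused whole if a number of a shift passes 50 or a number of a turn 0.15, either way. A call with a gripper value outside its range is refused whole. The fingers move at their own pace and stop on an object; FORCE is the grip in N (left out, the last holds). Time passes only in rows, so rows that do not move let the fingers close. It gives the time, the measured TCP pose, the force and the opening at its end, in the units of the state.
- monitor.sense(): the state, without advancing time (a new reading comes with each control period).
- get_image(name): name is "side" or "top"; returns (picture, depth): 420x560x3 uint8, red, green, blue; 420x560 float32, m along the optical axis (not along the pixel's ray), 0 where there is no reading.
- camera_params(name): a dict with "vfov" (degrees; the focal length in pixels is half the picture's height over the tangent of half this angle, whatever the lens; pixels are square), "cx", "cy" (the principal point, pixels), "distortion" ([k1, k2, p1, p2, k3] as OpenCV has them; the pictures are not rectified), "xyz" and "rotation" of the camera in the world. Camera axes: x right, y down, z forward; pixel columns grow to the right and rows downward; lengths in m; the calibration is good to about 2 mm. A picture is of the moment at which its call begins. camera_params takes no time and is no camera call.
- bot.finish_job(): hands the job in, once; it reports no verdict.
The state is a dict: "clock": time; "joints": joint angles; "qvel": joint speeds; "joint_efforts": joint torques, N m; "eef_pos": TCP position; "tcp_rot": TCP orientation; "force": force on the tool from outside, world axes, zero at the start; "moment": the same for the moment, N m; "width": finger opening in m.
Only numpy, scipy, OpenCV 4.12 (cv2) and the standard library are available. Lean on these libraries where they do the work, as an engineer would, in place of code of your own. Each camera call takes 0.05 s, during which the arm holds its last target. There are 200 camera calls.

## Working session

There is one attempt and no reset: what is moved stays moved. The work goes in short steps, Python scripts to look and compute and a shell command to move; the robot and the scene stay as the last step left them, time stands still between calls to the robot, and variables do not carry over. Pictures are saved under pics/ and viewed, on a budget of 10 in all, crops included, one or two more only if the job needs it, and the job is handed in when it is done.

```bash
mkdir -p pics; cat > h.py <<'E'
import numpy as np,cv2
from scipy.spatial.transform import Rotation as R
from rig import monitor,get_image,camera_params,bot
def snap(n,f):
    p,d=get_image(n); cv2.imwrite(f'pics/{f}.png',p[:,:,::-1]); np.save(f'pics/{f}_{n}.npy',d); return p,d
def rot(c):
    r=np.array(c['rotation'],float)
    return r if r.shape==(3,3) else R.from_rotvec(r).as_matrix()
def world(n,d):
    c=camera_params(n);h,w=d.shape;f=h/2/np.tan(np.radians(c['vfov'])/2)
    K=np.array([[f,0,c['cx']],[0,f,c['cy']],[0,0,1]])
    u,v=np.meshgrid(np.arange(w),np.arange(h))
    q=cv2.undistortPoints(np.stack([u,v],-1).reshape(-1,1,2).astype(np.float64),K,np.array(c['distortion'],float)).reshape(h,w,2)
    P=np.dstack([q,np.ones((h,w))])*d[...,None]
    return P@rot(c).T+np.array(c['xyz'])
E
python3 - <<'E'
from h import *
for n in('top','side'):
    snap(n,n+'0'); print(camera_params(n))
print(monitor.sense())
E
```

```text
{'vfov': 54.58411239136283, 'cx': 276.0299419562693, 'cy': 210.9306450590314, 'distortion': array([-0.0155662,  0.       ,  0.       ,  0.       ,  0.       ]), 'xyz': array([0.49476915, 0.14155891, 0.7744036 ]), 'rotation': array([-2.15889253,  2.18835328, -0.1634186 ])}
{'vfov': 50.08434423926975, 'cx': 283.60393510350275, 'cy': 208.66522242764225, 'distortion': array([-0.13918347,  0.        ,  0.        ,  0.        ,  0.        ]), 'xyz': array([0.35687574, 0.75272075, 0.74648451]), 'rotation': array([-0.46392973,  2.77042209, -1.14987297])}
{'clock': 0.1, 'joints': array([ 1.17451594,  0.61581433, -0.01261227,  1.42471097,  0.00810454,
        1.10338996, -0.04039072]), 'qvel': array([ 1.32790115e-03, -2.23193835e-03, -1.33899653e-04, -2.73402937e-03,
        8.51627674e-05,  1.16059280e-03, -4.14838020e-04]), 'joint_efforts': array([ 1.00397694e-03, -4.60039580e+01,  2.09628744e-01, -1.66246498e+01,
       -6.12490671e-02,  1.69176859e-02,  9.32176158e-05]), 'eef_pos': array([ 0.23464763, -0.60534928,  0.18861157]), 'tcp_rot': array([-3.08583831e+00, -5.77249390e-01,  7.07748718e-04]), 'force': array([-0.15798174, -0.13322697,  0.57737365]), 'moment': array([-0.04679468,  0.027847  ,  0.01880252]), 'width': 0.09298596382638528}
```

View pics/top0.png

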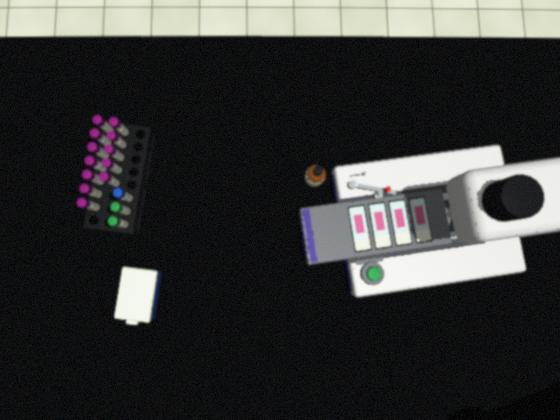

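View pics/side0.png

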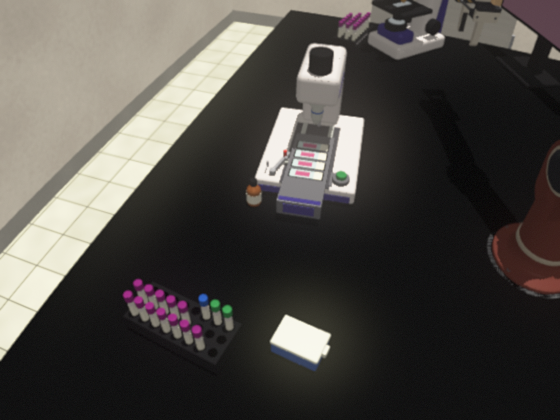

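The top view shows the tray's purple stripe at about (308,235) and the green button at (374,273). The base corners are near (336,167), (502,147), (525,270) and (355,296). The oil bottle is at (315,175), off the tray's +y side.

```bash
python3 - <<'E'
from h import *
p=cv2.imread('pics/top0.png')[:,:,::-1];d=np.load('pics/top0_top.npy');W=world('top',d)
hsv=cv2.cvtColor(p.copy(),cv2.COLOR_RGB2HSV)
v,u=np.mgrid[:420,:560]
pur=(hsv[...,0]>115)&(hsv[...,0]<140)&(hsv[...,1]>90)&(abs(u-308)<20)&(abs(v-235)<40)&(d>0)
S=W[pur];S=S[abs(S[:,2]-.059)<.008];print('stripe',len(S),S.mean(0),S[:,0].min(),S[:,0].max())
g=(hsv[...,0]>45)&(hsv[...,0]<85)&(hsv[...,1]>120)&(abs(u-374)<16)&(abs(v-273)<16)&(d>0)
G=W[g];G=G[G[:,2]>.055];print('btn',len(G),np.median(G,0),(G[:,:2].max(0)+G[:,:2].min(0))/2)
# base deck: white near z .045
wh=(p.min(2)>150)&(abs(W[...,2]-.045)<.008)&(u>325)&(u<535)&(v>140)&(v<305)&(d>0)
B=W[wh][:,:2].astype(np.float32);r=cv2.minAreaRect(B);print('deck',len(B),r,cv2.boxPoints(r))
yaws=[]
for a in [r[2]+k*90 for k in range(4)]:
    if -130<a<-50 or 230<a<310: yaws.append(a)
print(yaws)
n,yw=None,None
for a in yaws:
    t=np.radians(a);X=np.array([np.cos(t),np.sin(t)]);Y=np.array([-X[1],X[0]]);o=np.array(r[0])
    print('origin',o,'face',o-.235*X,'btn',o-.125*X-.082*Y)
st=cv2.fitLine(S[:,:2].astype(np.float32),cv2.DIST_L2,0,.01,.01).ravel();print('stripe dir',np.degrees(np.arctan2(st[1],st[0])))
s=W[(abs(u-315)<12)&(abs(v-175)<12)];s=s[s[:,2]>.02];print('oil',s.min(0),s.max(0))
q=monitor.sense();print(R.from_rotvec(q['tcp_rot']).as_matrix().round(3))
E
```

```text
stripe 310 [0.53710139 0.06126359 0.05980795] 0.49171109791809015 0.583702289245895
btn 140 [ 0.46938805 -0.04823494  0.06697481] [ 0.46940006 -0.04786449]
deck 9721 ((0.5659270286560059, -0.16248832643032074), (0.2393447309732437, 0.3190402388572693), 7.256065845489502) [[ 0.427065   -0.01936081]
 [ 0.4673611  -0.335846  ]
 [ 0.70478904 -0.30561584]
 [ 0.66449296  0.01086935]]
[277.2560658454895]
origin [ 0.56592703 -0.16248833] face [0.53624559 0.0706297 ] btn [ 0.46879572 -0.04884631]
stripe dir 7.535754
oil [0.49476915 0.02721343 0.02013801] [0.66677558 0.14155891 0.7744036 ]
[[ 0.932  0.361 -0.001]
 [ 0.361 -0.932  0.002]
 [-0.    -0.002 -1.   ]]
```

```bash
python3 -m handwheel '[[[0,0,-30,0,0,-0.148,0],[0,0,-30,0,0,-0.148,0],[0,0,-30,0,0,-0.148,0],[0,0,-30,0,0,-0.148,0],[0,0,-30,0,0,-0.148,0],[0,0,-25,0,0,-0.148,0],[0,0,0,0,0,-0.148,0],[0,0,0,0,0,-0.148,0],[0,0,0,0,0,-0.148,0],[0,0,0,0,0,0,0],[0,0,0,0,0,0,0]]]' 20
```

```text
clock: 1.2
eef_pos: [0.2348, -0.6059, 0.3641]
tcp_rot: [-2.074, -2.358, -0.001]
force: [-0.3, -0.1, 0.1]
width: 0.0097
```

```bash
python3 -m handwheel '[[[29,20,0,0,0,0,0],[29,20,0,0,0,0,0],[29,20,0,0,0,0,0],[29,20,0,0,0,0,0],[29,20,0,0,0,0,0],[29,20,0,0,0,0,0],[29,20,0,0,0,0,0],[29,20,0,0,0,0,0],[29,20,0,0,0,0,0],[29,20,0,0,0,0,0],[29,20,0,0,0,0,0],[29,20,0,0,0,0,0]]]'
python3 -m handwheel '[[[29,12,0,0,0,0,0],[29,12,0,0,0,0,0],[29,12,0,0,0,0,0],[29,12,0,0,0,0,0],[29,12,0,0,0,0,0],[29,12,0,0,0,0,0],[29,12,0,0,0,0,0],[29,12,0,0,0,0,0],[29,12,0,0,0,0,0],[29,12,0,0,0,0,0],[0,0,0,0,0,0,0],[0,0,0,0,0,0,0]]]'
cat >> h.py <<'E'
O=np.array([.5659,-.1625]);t=np.radians(-82.74);X=np.array([np.cos(t),np.sin(t)]);Y=np.array([-X[1],X[0]])
def st():
    s=monitor.sense();p=s['eef_pos'];M=R.from_rotvec(s['tcp_rot']).as_matrix()
    print('t',round(s['clock'],2),'scanner xy mm',((p[:2]-O)@X*1e3).round(1),((p[:2]-O)@Y*1e3).round(1),'z',(p[2]*1e3).round(1),'toolx yaw',np.degrees(np.arctan2(M[1,0],M[0,0])).round(2),'tilt',M[:,2].round(4),'F scan',(s['force'][:2]@X).round(2),(s['force'][:2]@Y).round(2),s['force'][2].round(2),'j',s['joints'].round(2),s['width'])
E
python3 -c "from h import *;st()"
```

```text
clock: 2.4
eef_pos: [0.4278, -0.2282, 0.3648]
tcp_rot: [2.075, 2.359, -0.0]
force: [0.1, -0.1, -0.3]
width: 0.0006
clock: 3.6
eef_pos: [0.5083, 0.0738, 0.3645]
tcp_rot: [-2.071, -2.362, 0.001]
force: [-0.2, -0.6, 0.1]
width: 0.0005
t 3.6 scanner xy mm -241.7 -27.2 z 364.5 toolx yaw 97.5 tilt [-5.e-04 -5.e-04 -1.e+00] F scan 0.53 -0.3 0.09 j [ 0.26  0.32 -0.64  1.48  0.19  1.4  -0.26] 0.0004972368945134274
```

```bash
python3 -m handwheel '[[[20,9,0,0,0,0,0],[20,9,0,0,0,0,0],[18,9,20,0,0,0,0],[0,0,34,0,0,0,0],[0,0,35,0,0,0,0],[0,0,35,0,0,0,0],[0,0,35,0,0,0,0],[0,0,35,0,0,0,0],[0,0,35,0,0,0,0],[0,0,35,0,0,0,0],[0,0,35,0,0,0,0],[0,0,20,0,0,0,0]]]'
python3 -m handwheel '[[[0,0,12,0,0,0,0],[0,0,0,0,0,0,0],[0,0,0,0,0,0,0]]]'
python3 - <<'E'
from h import *
st();snap('side','side1');snap('top','top1')
a=cv2.imread('pics/side1.png')[100:310,180:460];b=cv2.imread('pics/top1.png')[100:310,220:500]
cv2.imwrite('pics/c1.png',cv2.resize(np.hstack([a,b]),(800,300)))
E
```

```text
clock: 4.8
eef_pos: [0.5267, 0.1313, 0.0431]
tcp_rot: [-2.076, -2.357, 0.007]
force: [-0.6, 0.5, 0.1]
width: 0.0004
clock: 5.1
eef_pos: [0.5286, 0.1342, 0.0345]
tcp_rot: [2.072, 2.36, 0.002]
force: [0.1, -0.3, -0.6]
width: 0.0002
t 5.1 scanner xy mm -299.0 0.5 z 34.5 toolx yaw 97.42 tilt [ 1.7e-03  1.0e-04 -1.0e+00] F scan 0.3 0.04 -0.58 j [ 0.02  0.7  -0.48  1.88  0.5   0.68 -0.63] 0.00020626843905405446
```

View pics/c1.png

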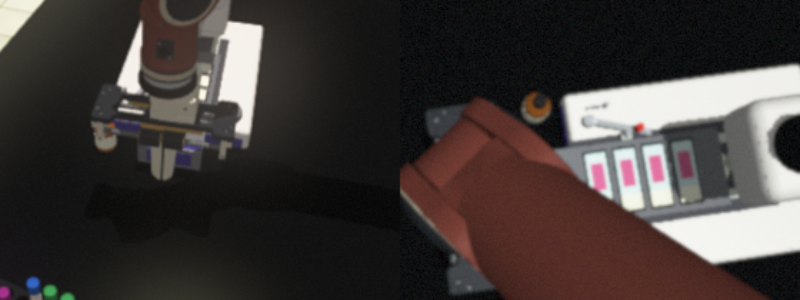

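The fingertips are in front of the tray face, and the gripper body clears the oil bottle. I'll push now.

```bash
python3 -m handwheel '[[[-15,0,0,0,0,0,0],[-15,0,0,0,0,0,0],[-15,0,0,0,0,0,0],[-10,0,0,0,0,0,0],[-10,0,0,0,0,0,0],[-5,0,0,0,0,0,0],[0,0,0,0,0,0,0],[0,0,0,0,0,0,0]]]'
python3 -c "from h import *;st()"
python3 -m handwheel '[[[-5,0,0,0,0,0,0],[-5,0,0,0,0,0,0],[-5,0,0,0,0,0,0],[-5,0,0,0,0,0,0],[-5,0,0,0,0,0,0],[-5,0,0,0,0,0,0],[0,0,0,0,0,0,0],[0,0,0,0,0,0,0]]]'
python3 -c "from h import *;st()"
```

```text
clock: 6.0
eef_pos: [0.5368, 0.0658, 0.0337]
tcp_rot: [-2.07, -2.362, -0.001]
force: [1.0, -0.4, -0.4]
width: 0.0006
t 6.0 scanner xy mm -230.2 -0.0 z 33.7 toolx yaw 97.54 tilt [ 0.e+00  8.e-04 -1.e+00] F scan 0.54 0.91 -0.36 j [ 0.15  0.7  -0.49  1.89  0.51  0.67 -0.52] 0.0005911132257362128
clock: 6.8
eef_pos: [0.5407, 0.0354, 0.0337]
tcp_rot: [-2.071, -2.362, -0.0]
force: [-0.4, -0.1, -0.1]
width: 0.0005
t 6.8 scanner xy mm -199.5 0.1 z 33.7 toolx yaw 97.49 tilt [ 0.e+00  3.e-04 -1.e+00] F scan 0.07 -0.41 -0.09 j [ 0.21  0.71 -0.5   1.89  0.52  0.68 -0.47] 0.00046234104052282767
```

The force is near zero where I expected about 7 N, so I'll look before pushing further.

```bash
python3 - <<'E'
from h import *
st();snap('side','side2');p,d=snap('top','top2')
W=world('top',d)
a=cv2.imread('pics/side2.png')[100:310,180:460];b=cv2.imread('pics/top2.png')[100:310,220:500]
cv2.imwrite('pics/c2.png',cv2.resize(np.hstack([a,b]),(800,300)))
E
```

```text
t 6.8 scanner xy mm -199.5 0.1 z 33.7 toolx yaw 97.49 tilt [ 0.e+00  3.e-04 -1.e+00] F scan 0.07 -0.41 -0.09 j [ 0.21  0.71 -0.5   1.89  0.52  0.68 -0.47] 0.00046234104052282767
```

View pics/c2.png

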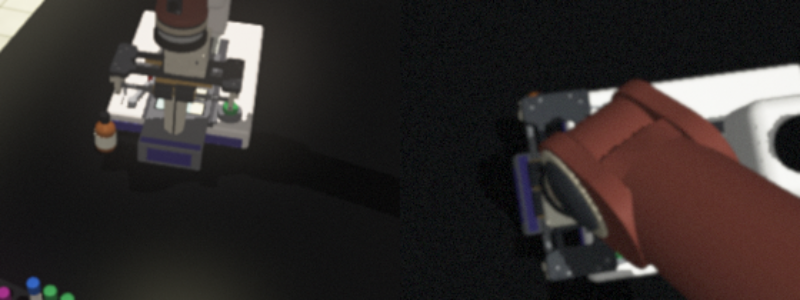

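The fingers look to be above the tray, with the purple face still out in front of them, although the TCP reads z = 34 mm. I'll measure the fingertips with depth.

```bash
python3 - <<'E'
from h import *
for f in('side1','side2'):
    W=world('side',np.load(f'pics/{f}_side.npy'))
    S=np.dstack([(W[...,:2]-O)@X,(W[...,:2]-O)@Y,W[...,2]])*1e3
    print(f)
    c=302 if f=='side2' else 294
    for r in range(165,235,4): print(r,[tuple(S[r,k].round().astype(int)) for k in (c-5,c,c+5)])
# deck plane in side view & bench check
W=world('side',np.load('pics/side0_side.npy'));print('bench z',W[230:250,300:330,2].mean())
cv2.imwrite('pics/c3.png',cv2.resize(cv2.imread('pics/side2.png')[130:240,240:390],None,fx=5,fy=5,interpolation=cv2.INTER_CUBIC))
E
```

```text
side1
165 [(np.int64(-336), np.int64(9), np.int64(246)), (np.int64(-335), np.int64(0), np.int64(247)), (np.int64(-333), np.int64(-8), np.int64(247))]
169 [(np.int64(-336), np.int64(9), np.int64(237)), (np.int64(-335), np.int64(0), np.int64(238)), (np.int64(-331), np.int64(-8), np.int64(236))]
173 [(np.int64(-321), np.int64(11), np.int64(215)), (np.int64(-319), np.int64(2), np.int64(215)), (np.int64(-335), np.int64(-9), np.int64(230))]
177 [(np.int64(-319), np.int64(11), np.int64(204)), (np.int64(-321), np.int64(1), np.int64(207)), (np.int64(-322), np.int64(-8), np.int64(210))]
181 [(np.int64(-324), np.int64(10), np.int64(198)), (np.int64(-321), np.int64(1), np.int64(197)), (np.int64(-323), np.int64(-9), np.int64(201))]
185 [(np.int64(-323), np.int64(10), np.int64(187)), (np.int64(-321), np.int64(1), np.int64(188)), (np.int64(-322), np.int64(-9), np.int64(191))]
189 [(np.int64(-321), np.int64(10), np.int64(176)), (np.int64(-322), np.int64(0), np.int64(178)), (np.int64(-322), np.int64(-9), np.int64(180))]
193 [(np.int64(-329), np.int64(8), np.int64(173)), (np.int64(-327), np.int64(-1),
[... 3417 characters left out ...]
p.int64(2)), (np.int64(-221), np.int64(-6), np.int64(2)), (np.int64(-219), np.int64(-18), np.int64(2))]
221 [(np.int64(-233), np.int64(3), np.int64(-1)), (np.int64(-232), np.int64(-8), np.int64(0)), (np.int64(-232), np.int64(-20), np.int64(3))]
225 [(np.int64(-246), np.int64(1), np.int64(-1)), (np.int64(-246), np.int64(-11), np.int64(2)), (np.int64(-244), np.int64(-22), np.int64(3))]
229 [(np.int64(-261), np.int64(-2), np.int64(3)), (np.int64(-259), np.int64(-13), np.int64(3)), (np.int64(-254), np.int64(-23), np.int64(0))]
233 [(np.int64(-272), np.int64(-4), np.int64(2)), (np.int64(-269), np.int64(-14), np.int64(1)), (np.int64(-268), np.int64(-26), np.int64(3))]
bench z 0.0012607367881342828
```

View pics/c3.png

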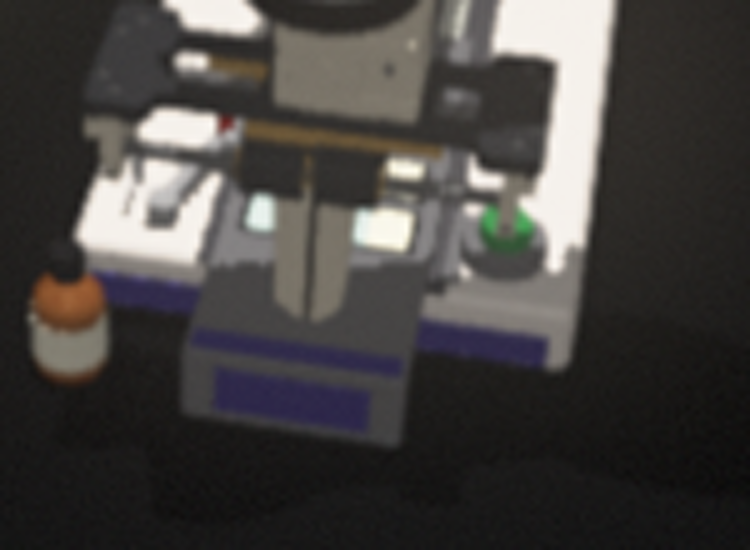

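The depth shows the real fingertips at z ≈ 63 mm, so the reported TCP height is about 30 mm low; x and y agree with the images. The fingers slid over the tray without touching it, and the tray is still at travel 0 with its face at about -237 mm. I'll back off, go lower, and recheck the tip height with the camera.

```bash
python3 -m handwheel '[[[25,0,0,0,0,0,0],[25,0,0,0,0,0,0],[25,0,0,0,0,0,0],[15,0,0,0,0,0,0],[0,0,0,0,0,0,0],[0,0,0,0,0,0,0],[0,0,10,0,0,0,0],[0,0,10,0,0,0,0],[0,0,5,0,0,0,0],[0,0,0,0,0,0,0],[0,0,0,0,0,0,0]]]'
python3 - <<'E'
from h import *
st();p,d=snap('side','side3');W=world('side',d)
S=np.dstack([(W[...,:2]-O)@X,(W[...,:2]-O)@Y,W[...,2]])*1e3
x,y,z=S[...,0],S[...,1],S[...,2]
m=(abs(x+295)<25)&(abs(y)<25)&(z>12)
for k in range(0,420):
    if m[k].sum()>=2 and z[k][m[k]].min()<75: print(k,m[k].sum(),z[k][m[k]].min().round(),np.median(z[k][m[k]]).round(),np.median(x[k][m[k]]).round())
m=(abs(x+300)<60)&(abs(y)>60)&(abs(y)<110)&(z>20);print('stub min z',np.sort(z[m])[:6],m.sum())
for sg in(1,-1):
    k=m&(sg*y>0); print(sg,np.percentile(z[k],[1,5,20,50]).round())
cv2.imwrite('pics/c4.png',cv2.resize(p[130:260,220:390,::-1],None,fx=4,fy=4,interpolation=cv2.INTER_CUBIC))
E
```

```text
clock: 8.0
eef_pos: [0.5289, 0.1244, 0.0084]
tcp_rot: [-2.071, -2.362, 0.001]
force: [-0.1, -1.0, 0.2]
width: 0.0003
t 8.0 scanner xy mm -289.3 -0.5 z 8.4 toolx yaw 97.49 tilt [-6.e-04 -1.e-04 -1.e+00] F scan 0.97 -0.26 0.15 j [ 0.02  0.74 -0.45  1.9   0.53  0.62 -0.64] 0.00033871590124417674
218 16 71.0 75.0 -298.0
219 16 65.0 72.0 -298.0
220 15 67.0 69.0 -299.0
221 15 62.0 66.0 -298.0
222 15 60.0 63.0 -297.0
223 15 55.0 61.0 -298.0
224 15 52.0 57.0 -297.0
225 15 50.0 54.0 -298.0
226 14 48.0 51.0 -298.0
227 13 43.0 48.0 -298.0
228 12 41.0 45.0 -298.0
229 8 39.0 41.0 -297.0
230 2 40.0 40.0 -299.0
stub min z [124.21305586 124.67064674 124.95890587 125.05630114 125.34415467
 125.62102031] 3036
1 [127. 135. 151. 165.]
-1 [137. 160. 167. 463.]
```

View pics/c4.png

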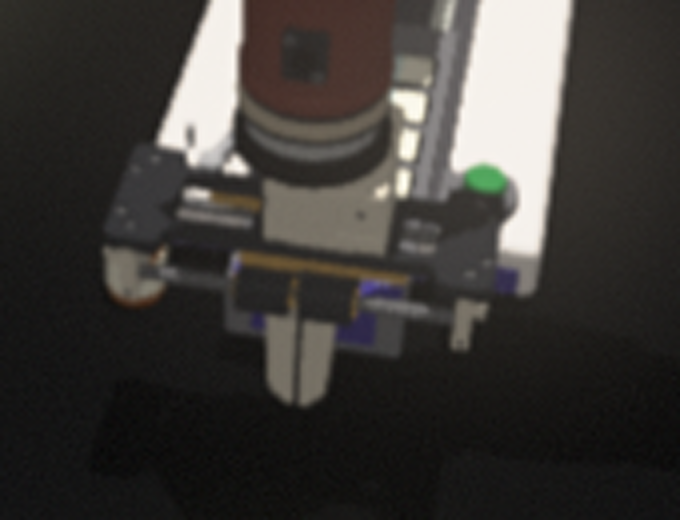

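The tip is at about 38 mm against a reading of 8.4, so the offset is confirmed at about 30 mm. I'll lower 8 mm and push.

```bash
python3 -m handwheel '[[[-10,0,4,0,0,0,0],[-10,0,4,0,0,0,0],[-10,0,0,0,0,0,0],[-10,0,0,0,0,0,0],[-5,0,0,0,0,0,0],[-5,0,0,0,0,0,0],[-5,0,0,0,0,0,0],[-5,0,0,0,0,0,0],[0,0,0,0,0,0,0],[0,0,0,0,0,0,0]]]'
python3 -c "from h import *;st()"
python3 -m handwheel '[[[-5,0,0,0,0,0,0],[-5,0,0,0,0,0,0],[-5,0,0,0,0,0,0],[-5,0,0,0,0,0,0],[-5,0,0,0,0,0,0],[-5,0,0,0,0,0,0],[0,0,0,0,0,0,0],[0,0,0,0,0,0,0]]]'
python3 -c "from h import *;st()"
```

```text
clock: 9.05
eef_pos: [0.5361, 0.0697, 0.0007]
tcp_rot: [-2.065, -2.362, -0.008]
force: [-1.6, 6.5, -2.9]
width: 0.0005
t 9.05 scanner xy mm -234.2 -0.2 z 0.7 toolx yaw 97.67 tilt [-1.0e-04  6.7e-03 -1.0e+00] F scan -6.62 -0.72 -2.91 j [ 0.13  0.75 -0.46  1.91  0.55  0.6  -0.55] 0.0005294467055862116
clock: 9.85
eef_pos: [0.5398, 0.0411, 0.0007]
tcp_rot: [-2.063, -2.362, -0.009]
force: [-1.3, 8.1, -2.7]
width: 0.0003
t 9.85 scanner xy mm -205.3 -0.2 z 0.7 toolx yaw 97.71 tilt [-4.0e-04  7.9e-03 -1.0e+00] F scan -8.21 -0.23 -2.7 j [ 0.18  0.75 -0.47  1.91  0.56  0.6  -0.5 ] 0.0003299648347322642
```

```bash
python3 -m handwheel '[[[-4,0,0,0,0,0,0],[-4,0,0,0,0,0,0],[-4,0,0,0,0,0,0],[-4,0,0,0,0,0,0],[0,0,0,0,0,0,0],[0,0,0,0,0,0,0]]]'
python3 -c "from h import *;st()"
python3 -m handwheel '[[[-3,0,0,0,0,0,0],[-3,0,0,0,0,0,0],[0,0,0,0,0,0,0],[0,0,0,0,0,0,0]]]'
python3 -c "from h import *;st()"
```

```text
clock: 10.45
eef_pos: [0.5416, 0.0264, 0.0007]
tcp_rot: [-2.062, -2.362, -0.01]
force: [-2.4, 8.1, -2.6]
width: 0.0004
t 10.45 scanner xy mm -190.4 -0.2 z 0.7 toolx yaw 97.75 tilt [-6.0e-04  9.3e-03 -1.0e+00] F scan -8.3 -1.32 -2.64 j [ 0.22  0.76 -0.47  1.91  0.56  0.61 -0.48] 0.00042554743016587224
clock: 10.85
eef_pos: [0.5422, 0.0222, 0.0007]
tcp_rot: [-2.059, -2.362, -0.013]
force: [-1.8, 10.9, -3.1]
width: 0.0001
t 10.85 scanner xy mm -186.2 -0.2 z 0.7 toolx yaw 97.82 tilt [-7.000e-04  1.150e-02 -9.999e-01] F scan -11.08 -0.43 -3.07 j [ 0.23  0.76 -0.47  1.91  0.56  0.61 -0.47] 0.00010463956229737924
```

```bash
python3 -m handwheel '[[[-3,0,0,0,0,0,0],[-3,0,0,0,0,0,0],[0,0,0,0,0,0,0],[0,0,0,0,0,0,0]]]'
python3 -c "from h import *;st()"
python3 -m handwheel '[[[-3,0,0,0,0,0,0],[-3,0,0,0,0,0,0],[0,0,0,0,0,0,0],[0,0,0,0,0,0,0]]]'
python3 -c "from h import *;st()"
```

```text
clock: 11.25
eef_pos: [0.5422, 0.0225, 0.0008]
tcp_rot: [-2.052, -2.361, -0.022]
force: [-5.0, 19.9, -4.1]
width: 0.0006
t 11.25 scanner xy mm -186.5 -0.1 z 0.8 toolx yaw 98.03 tilt [-9.000e-04  1.950e-02 -9.998e-01] F scan -20.38 -2.47 -4.08 j [ 0.24  0.76 -0.48  1.91  0.55  0.61 -0.45] 0.0005948632311676896
clock: 11.65
eef_pos: [0.5422, 0.0228, 0.001]
tcp_rot: [-2.043, -2.361, -0.031]
force: [-6.0, 28.3, -3.8]
width: 0.0006
t 11.65 scanner xy mm -186.8 -0.1 z 1.0 toolx yaw 98.25 tilt [-0.0012  0.0275 -0.9996] F scan -28.81 -2.34 -3.82 j [ 0.25  0.76 -0.49  1.91  0.55  0.61 -0.44] 0.0006324991009571994
```

At the stop: 29 N with no more motion. I'll back straight off to let the tray go.

```bash
python3 -m handwheel '[[[25,0,0,0,0,0,0],[25,0,0,0,0,0,0],[25,0,0,0,0,0,0],[25,0,0,0,0,0,0],[10,0,0,0,0,0,0],[0,0,-30,0,0,0,0],[0,0,-30,0,0,0,0],[0,0,-30,0,0,0,0],[0,0,0,0,0,0,0],[0,0,0,0,0,0,0]]]'
python3 - <<'E'
from h import *
st();p,d=snap('side','side4');W=world('side',d);p2,d2=snap('top','top4')
hsv=cv2.cvtColor(p.copy(),cv2.COLOR_RGB2HSV)
S=np.dstack([(W[...,:2]-O)@X,(W[...,:2]-O)@Y,W[...,2]])*1e3
x,y,z=S[...,0],S[...,1],S[...,2]
for f in ('side0','side4'):
    W=world('side',np.load(f'pics/{f}_side.npy'));S=np.dstack([(W[...,:2]-O)@X,(W[...,:2]-O)@Y,W[...,2]])*1e3
    x,y,z=S[...,0],S[...,1],S[...,2]
    m=(x>-245)&(x<-165)&(abs(y)<48)&(z>25)&(z<50);print(f,m.sum(),np.median(x[m]) if m.any() else None)
cv2.imwrite('pics/c5.png',np.hstack([cv2.resize(p[90:240,220:390,::-1],(400,353)),cv2.resize(p2[110:310,290:490,::-1],(400,353))]))
E
```

```text
clock: 12.65
eef_pos: [0.5312, 0.1094, 0.091]
tcp_rot: [2.072, 2.36, -0.0]
force: [-0.8, 0.6, 0.1]
width: 0.0007
t 12.65 scanner xy mm -274.1 -0.1 z 91.0 toolx yaw 97.42 tilt [ 0.0011 -0.001  -1.    ] F scan -0.66 -0.71 0.11 j [ 0.11  0.62 -0.54  1.84  0.44  0.8  -0.54] 0.0006952181408956211
side0 330 -237.046821897236
side4 298 -202.48709183717904
```

View pics/c5.png

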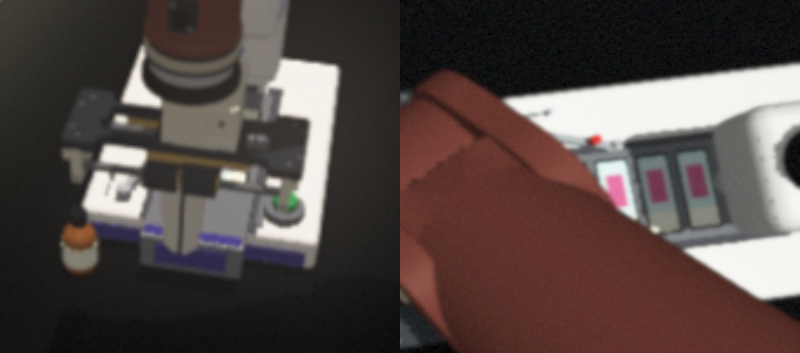

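The tray is latched: its face moved from -237.0 to -202.5 mm, a travel of 34.5 mm. Now the button.

```bash
python3 -m handwheel '[[[-18.5,-10,0,0,0,0,0],[-18.5,-10,0,0,0,0,0],[-18.5,-10,0,0,0,0,0],[-18.5,-10,0,0,0,0,0],[-18.5,-10,0,0,0,0,0],[-18.5,-10,0,0,0,0,0],[-18.5,-11,0,0,0,0,0],[-18.5,-11,0,0,0,0,0],[0,0,0,0,0,0,0],[0,0,15,0,0,0,0],[0,0,15,0,0,0,0],[0,0,0,0,0,0,0]]]'
python3 -m handwheel '[[[0,0,0,0,0,0,0],[0,0,0,0,0,0,0]]]'
python3 - <<'E'
from h import *
st();p,d=snap('side','side5');W=world('side',d)
S=np.dstack([(W[...,:2]-O)@X,(W[...,:2]-O)@Y,W[...,2]])*1e3
x,y,z=S[...,0],S[...,1],S[...,2]
m=(abs(x+130)<22)&(abs(y+82)<22)&(z>72)
for k in range(420):
    if m[k].sum()>=2 and z[k][m[k]].min()<105: print(k,m[k].sum(),np.median(z[k][m[k]]).round(),np.median(x[k][m[k]]).round(),np.median(y[k][m[k]]).round(1))
cv2.imwrite('pics/c6.png',cv2.resize(p[90:240,220:390,::-1],(680,600)))
E
```

```text
clock: 13.95
eef_pos: [0.4674, -0.0456, 0.0588]
tcp_rot: [-2.067, -2.36, 0.003]
force: [-0.2, 0.3, 0.2]
width: 0.0008
clock: 14.15
eef_pos: [0.4694, -0.0459, 0.061]
tcp_rot: [2.07, 2.363, 0.001]
force: [0.1, 0.4, 0.3]
width: 0.0007
t 14.15 scanner xy mm -127.8 -81.0 z 61.0 toolx yaw 97.56 tilt [ 8.e-04  5.e-04 -1.e+00] F scan -0.35 0.13 0.35 j [ 0.41  0.59 -0.53  2.06  0.5   0.62 -0.33] 0.0006574971947378203
163 14 107.0 -137.0 -79.4
164 14 105.0 -137.0 -79.8
165 13 102.0 -136.0 -81.2
166 11 99.0 -136.0 -81.5
167 9 96.0 -136.0 -81.9
168 5 94.0 -137.0 -82.2
```

View pics/c6.png

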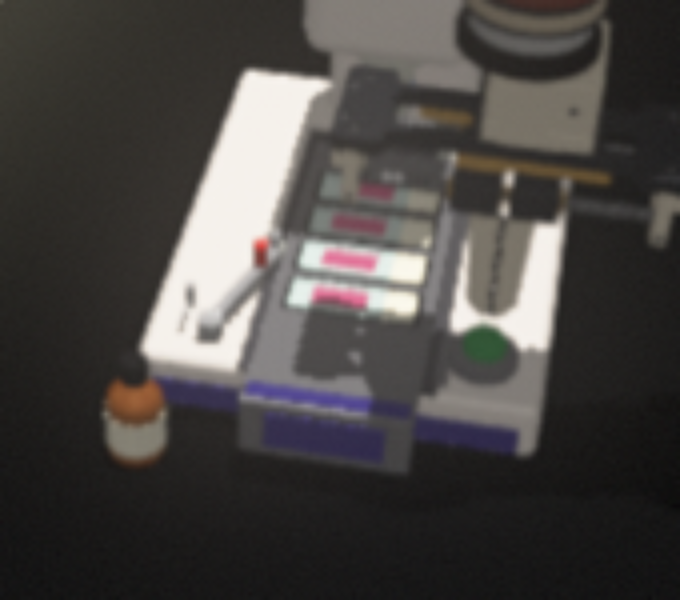

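The fingers are centred over the button with the tip about 92 mm up, and the tray is still latched. Pressing down.

```bash
python3 -m handwheel '[[[-2,0,10,0,0,0,0],[0,0,8,0,0,0,0],[0,0,3,0,0,0,0],[0,0,3,0,0,0,0],[0,0,2,0,0,0,0],[0,0,0,0,0,0,0],[0,0,0,0,0,0,0]]]'
python3 -c "from h import *;st()"
python3 -m handwheel '[[[0,0,2,0,0,0,0],[0,0,0,0,0,0,0],[0,0,0,0,0,0,0]]]'
python3 -c "from h import *;st()"
```

```text
clock: 14.9
eef_pos: [0.4685, -0.0488, 0.0347]
tcp_rot: [-2.071, -2.362, 0.002]
force: [-1.9, 0.2, 2.4]
width: 0.0005
t 14.9 scanner xy mm -125.1 -82.3 z 34.7 toolx yaw 97.5 tilt [-1.1e-03 -5.0e-04 -1.0e+00] F scan -0.46 -1.88 2.38 j [ 0.38  0.63 -0.48  2.08  0.54  0.56 -0.36] 0.0004992300218918312
clock: 15.2
eef_pos: [0.4687, -0.0488, 0.0327]
tcp_rot: [-2.071, -2.362, 0.001]
force: [-1.7, -1.2, 3.6]
width: 0.0008
t 15.2 scanner xy mm -125.1 -82.1 z 32.7 toolx yaw 97.5 tilt [-8.e-04 -3.e-04 -1.e+00] F scan 0.96 -1.79 3.59 j [ 0.38  0.63 -0.48  2.08  0.55  0.55 -0.36] 0.0008448875664706176
```

```bash
python3 -m handwheel '[[[0,0,2,0,0,0,0],[0,0,1,0,0,0,0],[0,0,0,0,0,0,0],[0,0,0,0,0,0,0]]]'
python3 -c "from h import *;st()"
python3 -m handwheel '[[[0,0,2,0,0,0,0],[0,0,0,0,0,0,0],[0,0,0,0,0,0,0],[0,0,0,0,0,0,0]]]'
python3 -c "from h import *;st()"
```

```text
clock: 15.6
eef_pos: [0.4689, -0.0488, 0.0319]
tcp_rot: [2.07, 2.361, -0.002]
force: [-7.3, -2.3, 24.5]
width: 0.0007
t 15.6 scanner xy mm -125.0 -81.9 z 31.9 toolx yaw 97.52 tilt [ 4.0e-04 -2.4e-03 -1.0e+00] F scan 1.35 -7.54 24.49 j [ 0.38  0.63 -0.48  2.08  0.55  0.55 -0.37] 0.0007325288747419278
clock: 16.0
eef_pos: [0.4689, -0.0489, 0.0316]
tcp_rot: [2.069, 2.36, -0.004]
force: [-10.1, -1.4, 39.5]
width: 0.0003
t 16.0 scanner xy mm -125.0 -81.8 z 31.6 toolx yaw 97.53 tilt [ 0.0012 -0.004  -1.    ] F scan 0.07 -10.23 39.47 j [ 0.38  0.63 -0.48  2.08  0.55  0.55 -0.37] 0.00033504178104102754
```

The button is bottomed: the force rose sharply with no more travel. I'll lift off and move clear.

```bash
python3 -m handwheel '[[[0,0,-5,0,0,0,0],[0,0,-10,0,0,0,0],[0,0,-25,0,0,0,0],[0,0,-30,0,0,0,0],[0,0,-30,0,0,0,0],[0,0,-30,0,0,0,0],[25,0,-20,0,0,0,0],[30,0,0,0,0,0,0],[30,0,0,0,0,0,0],[30,0,0,0,0,0,0],[30,0,0,0,0,0,0],[0,0,0,0,0,0,0]]]'
python3 -m handwheel '[[[0,0,0,0,0,0,0],[0,0,0,0,0,0,0],[0,0,0,0,0,0,0]]]'
python3 - <<'E'
from h import *
st();p,d=snap('side','side6');p2,d2=snap('top','top6')
for f,n in (('side0','side'),('side6','side'),('top0','top'),('top6','top')):
    W=world(n,np.load(f'pics/{f}_{n}.npy'));S=np.dstack([(W[...,:2]-O)@X,(W[...,:2]-O)@Y,W[...,2]])*1e3
    x,y,z=S[...,0],S[...,1],S[...,2]
    m=(x>-245)&(x<-165)&(abs(y)<48)&(z>25)&(z<50)
    b=(np.hypot(x+125.5,y+81.5)<9)&(z>40)&(z<90);print(f,'face',m.sum(),np.median(x[m]) if m.any() else None,'btn z',b.sum(),np.median(z[b]) if b.any() else None)
cv2.imwrite('pics/c7.png',np.hstack([cv2.resize(p[::1,:,::-1],(400,300)),cv2.resize(p2[:,:,::-1],(400,300))]))
E
```

```text
clock: 17.2
eef_pos: [0.4502, 0.1009, 0.1785]
tcp_rot: [-2.06, -2.37, -0.009]
force: [-0.1, 0.1, -0.1]
width: 0.0006
clock: 17.5
eef_pos: [0.4506, 0.0938, 0.1775]
tcp_rot: [2.074, 2.359, -0.0]
force: [-0.3, -0.3, -0.2]
width: 0.0004
t 17.5 scanner xy mm -268.9 -82.0 z 177.5 toolx yaw 97.37 tilt [ 1.e-04 -2.e-04 -1.e+00] F scan 0.24 -0.38 -0.15 j [ 0.24  0.41 -0.68  1.95  0.33  0.89 -0.48] 0.0004269360132003423
side0 face 330 -237.046821897236 btn z 29 69.12763874160832
side6 face 325 -202.55382146439786 btn z 28 68.55277366097062
top0 face 76 -234.68415031088318 btn z 84 67.1073005943541
top6 face 9 -198.8557421597542 btn z 0 None
```

View pics/c7.png

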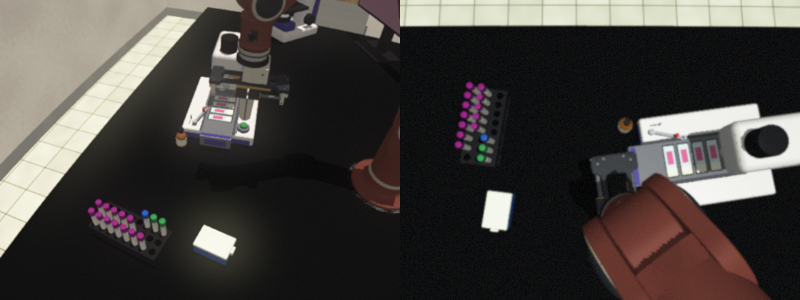

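The tray is still latched at 34.5 mm, the button is back up, the bystanders haven't moved, and the arm is clear. Handing in.

```bash
python3 -c "from rig import bot;print(bot.finish_job())"
```

```text
the job is handed in; nothing more can be done
None
```

The scanner is loaded and started, and the job was handed in at about 17.5 s on the robot's clock.

- **Tray:** I pushed it by the front face with the shut fingertips until it met the stop, where the force rose from 11 to 29 N with no more motion. I then let it go. The side camera puts it at 34.5 mm of travel against the nominal 35 mm, both right after release and in the last check after the button press.
- **Start button:** I pressed it only after the tray had latched. It bottomed out, with the force rising from 3.6 to 39.5 N with almost no more travel, and I released it. Its top is back at its starting height (68.6 mm now, 69.1 mm before, same camera).
- **Final state:** The arm is clear with about zero force on it. The rack, oil bottle and slide box look unmoved in the last picture; I did not measure them.

**Reading that disagreed:** the robot's reported fingertip height was about 30 mm lower than the cameras showed. My first push therefore passed just over the tray without touching it. I corrected for this in the moves after that.

The button press was harder than it needed to be: the fingertips reached 39.5 N, when about 4 N is enough. The 40 N limit is for the arm and the gripper's body, and the wrist limit is 120 N.

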